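Unlock and slide a reagent shuttle to its end stop

ROBOT

A 6-joint arm with a two-finger parallel gripper is mounted at the origin on the work surface. World frame = base frame: x ahead of the robot, y to its left, z up, the work surface at z = 0. Lengths are in m, angles in degrees, forces in N, time in s.
With the tool pointing down it reaches from about 0.325 to 0.775 m from the base axis. Payload 5.5 kg.
Tool frame: the origin (TCP) lies at the centre of the arm's flange, where the gripper is bolted on; the fingertips stand 182 mm ahead of it and the grasp point (between the pads) lies 163 mm ahead of it; z points along the fingers, y is the direction in which the jaws open and shut (so a half turn about z gives the same grasp; the last joint's range is limited). The gripper opens to 88 mm and grips with 3 to 60 N. Pads are 20 mm wide; open, the fingers measure 115 mm over their backs; the gripper's body (75 mm by 178 mm) begins 61 mm behind the grasp point.
Start: joints at [72.324, 5.22, 70.514, -0, 104.267, -3.249], TCP at [0.149, 0.581, 0.405] pointing down, gripper open.
Joint ranges: [-164.24, 164.24], [-49.07, 125.15], [9.68, 141.18], [-86.29, 266.29], [3.28, 154.24], [-151.56, 151.56]. Speed limits (degrees/s): [147.25, 147.25, 172.46, 180, 180, 180].

INTERFACE

Orientations are given as [roll, pitch, yaw] about the fixed x, y, z axes, in that order (R = Rz(yaw) Ry(pitch) Rx(roll)).
In Python, from station import r gives the robot as it stands. The module is installed in compiled form; this text tells all that it offers. Calls block until the motion is done:
- r.reach(position, orientation): joint-space move of the TCP to a pose.
- r.servo_line(position, rotation=None, speed=0.15): straight line of the TCP; rotation=None keeps the orientation; speed is the mean speed in m/s.
- r.move_joints(angles): joint-space move.
- r.let_go() and r.grab(squeeze=None): open the fingers fully, or close them until they stop; squeeze is the grip in N (None keeps the last).
- r.wait(seconds).
- r.inverse_kinematics(position, orientation): joint angles nearest the present ones, or None.
- r.sense(): the state.
- r.snapshot(name): name is "side" or "top"; returns a dict with "frame" (480x640x3 uint8, red, green, blue), "fx", "fy", "cx", "cy" (pixels), "R" (3x3) and "t" (3): a world point X has camera coordinates R X + t. Camera axes: x right, y down, z forward; pixel columns grow to the right and rows downward; lengths in m; the calibration is good to about 2 mm. A picture is of the moment at which its call begins. There is no depth.
A pose or a line that the arm cannot do raises r.IKError and nothing moves.
- r.hand_in(): hands the job in, once; it reports no verdict.
The state is a dict: "clock": time; "joints": joint angles; "joint_vel": joint speeds; "joint_torque": joint torques, N m; "tcp_pos": TCP position; "orientation": TCP orientation; "contact_force": force on the tool from outside, world axes, zero at the start; "torque": the same for the moment, N m; "opening": finger opening in m.
Only numpy, scipy, OpenCV 4.12 (cv2) and the standard library are available. Lean on these libraries where they do the work, as an engineer would, in place of code of your own. Each camera call takes 0.05 s, during which the arm holds its last target.

TASK

Send the reagent shuttle to the analyser side: press its orange lock button down with the fingertips and, keeping it down, push the shuttle along its rails until it stands fully against the yellow end stop at the other end, then let go so that the button pops back up and locks it there. Only press and push: grasp and lift nothing, leave the two reagent packs standing in the shuttle, and do not disturb the other things on the bench.

Things in the scene. Friction and masses are not known exactly. Their poses are not given: they have to be found in the camera images.
- station: Reagent transfer station, fixed to the bench: white base plate 240 x 310 mm, 12 mm thick (local x -100 to +140, y -155 to +155 mm), two aluminium rails along local y. Origin: on the bench, midway along the rails; z up. The shuttle slides towards local +y, to the yellow end stop. A low grey plate ends the rails at -y. A ledge behind the rails (local x 75 to 136 mm, 12 mm high) carries small things.
- end_stop (a point): Middle of the top edge of the yellow end stop, a fixed plate 145 mm long in station x, 10 mm thick, top 46 mm above the bench, with two black rubber bumpers, at the station's +y end. Axes as the station's.
- shuttle (a joint): Position of the shuttle along the rails, in m: 0 at the start, 0.120 fully against the end stop. Some 2 N moves it while the button is down; it stays where it is left. With the button up it is locked with about 1 mm of play. The lock has a notch every 20 mm, so letting the button up on the way locks the shuttle again.
- shuttle_deck (a point): Middle of the shuttle's length, on top of its grey deck, 44 mm above the bench, axes as the station's. The deck reaches x -90 to +60 mm, y -60 to +60 mm from here. Two white pockets for reagent packs, 22 mm high, stand on it at x +7 to +57 mm. The button is at x -55, y -30 mm.
- lock_button (a joint): How far the lock button is pressed, in m: 0 up, 0.008 fully down; it frees the shuttle from about 0.006 on, so press it to the bottom. Spring: about 2 N to start, 6 N fully down. Let go with the shuttle in a notch, it springs up by itself and locks; the last notch is at the end stop.
- button_top (a point): Centre of the top of the orange lock button, a rounded plate 46 mm (station x) by 34 mm (station y) on the shuttle; 56 mm above the bench when up, 48 mm when down. It rides with the shuttle. Its -x and -y sides are open; at +y is the push wall; the packs begin about 69 mm away at +x and rise to 100 mm above the bench.
- push_wall (a point): Middle of the top edge of the upright face of the white push wall on the shuttle, 24 mm from the button's centre on its +y side, facing the button: 90 mm long in station x, top 68 mm above the bench, sloping down behind. A fingertip holding the button down can push the shuttle towards +y by this face.
- pack_black: Loose white reagent pack with a black round cap, 36 x 42 x 52 mm high, 70 g, standing in one of the shuttle's two pockets. Origin: centre of its underside, 48 mm above the bench; top 100 mm. Rides along; must stay standing there.
- pack_grey: The same with a grey cap, in the other pocket (which is which varies).
- vial: Bystander: small jar with a blue cap, 26 mm wide, 55 mm high, on the station's ledge. Origin: centre of its underside. Leave alone.
- sample_cup: Bystander: open white cup, 36 mm wide, 35 mm high, on the station's ledge. Origin: centre of its underside. Leave alone.
- amber_bottle: Bystander: amber bottle with black cap, 54 mm wide, 100 mm high, on the bench. Origin: centre of its underside. Leave alone.
- wash_jar: Bystander: white jar, 64 mm wide, 85 mm high, on the bench. Origin: centre of its underside. Leave alone.
- beaker: Bystander: glass beaker, 66 mm wide, 80 mm high, on the bench. Origin: centre of its underside. Leave alone.
- tip_box: Bystander: blue box of pipette tips, 80 x 115 x 56 mm high, on the bench. Origin: centre of its underside. Leave alone.
Mind the look-alikes: they are no part of the job. Leave any pink look-alike of the pack_grey alone. What is shaped like the pack_black but red is not meant.

How it is judged:
By the outcome, as a careful person would: the job done as asked, in the order asked, and still so for the second after the job is handed in, with the robot touching nothing.
It also fails if it takes over 32 s, if anything falls off the work surface, if the arm or the gripper's body presses on something with over 40 N, if the wrist force passes 120 N, or if a joint passes its speed limit or range.

## Working session

There is one attempt and no reset: what is moved stays moved. The work goes in short steps, each a Python script; the robot and the scene stay as the last script left them, time stands still between calls to the robot, and variables do not carry over. Pictures are saved under pics/ and viewed, and the job is handed in when it is done.

```bash
mkdir -p pics; python3 - <<'E'
from station import r
import cv2,numpy as np,pickle
for n in("side","top"):
    s=r.snapshot(n); cv2.imwrite(f"pics/{n}0.png",s["frame"][:,:,::-1]); pickle.dump(s,open(f"{n}0.pkl","wb"))
    print(n,s["fx"],s["cx"],s["cy"],"cam",-np.array(s["R"]).T@s["t"]); print(np.round(s["R"],3))
s=r.sense();print(s["clock"],s["tcp_pos"],s["orientation"],s["opening"])
E
```

```text
side 503.08557379927424 320.71431250349707 235.1269226656633 cam [ 0.04896466 -0.64525384  0.83712667]
[[ 0.755 -0.656 -0.008]
 [-0.441 -0.499 -0.747]
 [ 0.485  0.567 -0.665]]
top 449.5416577369423 325.0188560963485 234.79130367762548 cam [0.5437791  0.04158878 1.35259356]
[[ 0.01  -1.     0.025]
 [-0.999 -0.012 -0.046]
 [ 0.046 -0.024 -0.999]]
0.1 [0.14951998 0.58114365 0.40359926] [-1.79898071e+02 -4.96979794e-03  1.65572224e+02] 0.08806012547980706
```

View pics/side0.png

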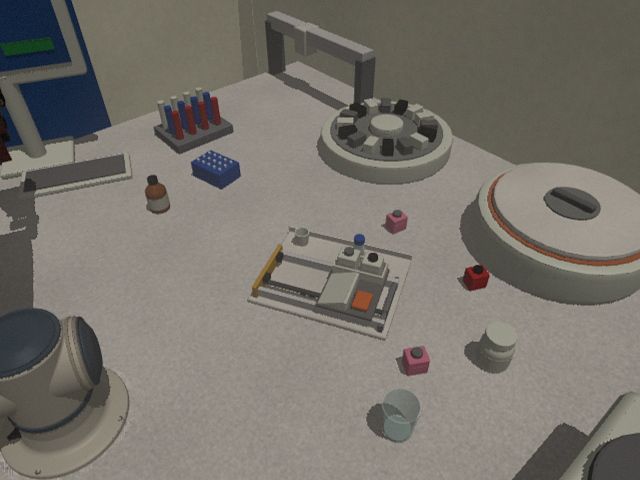

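View pics/top0.png

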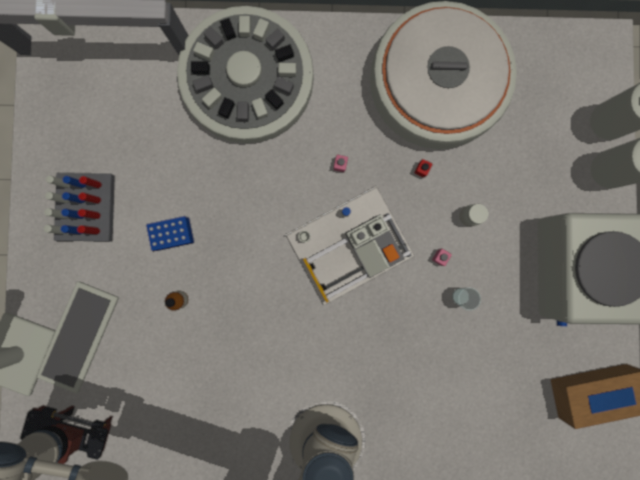

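Both views show the station. The yellow stop is at side (268,270) / top (316,280) and the orange button at side (362,300) / top (391,253). Other orange or yellow things are the orange ring on the centrifuge, side (560,240) / top (447,70), and the amber bottle, side (157,195). Look-alike packs: pink at side (397,221) and (416,360), red at side (476,278). I choose the orange plate on the shuttle, and will measure it and check a crop.

```bash
cat > h.py <<'E'
import cv2,numpy as np,pickle
def mask(s,lo,hi,box):
    hsv=cv2.cvtColor(s["frame"],cv2.COLOR_RGB2HSV); m=cv2.inRange(hsv,np.array(lo),np.array(hi))
    k=np.zeros_like(m);x0,y0,x1,y1=box;k[y0:y1,x0:x1]=m[y0:y1,x0:x1];return k
def big(m):
    c,_=cv2.findContours(m,cv2.RETR_EXTERNAL,cv2.CHAIN_APPROX_NONE);return max(c,key=cv2.contourArea)
def cen(m):
    ys,xs=np.nonzero(m);return np.array([xs.mean(),ys.mean()])
def ray(s,p):
    R=np.array(s["R"]);d=R.T@np.array([(p[0]-s["cx"])/s["fx"],(p[1]-s["cy"])/s["fy"],1]);return -R.T@np.array(s["t"]).ravel(),d
def onz(s,p,z):
    o,d=ray(s,p);return o+d*(z-o[2])/d[2]
def tri(s1,p1,s2,p2):
    A=np.zeros((3,3));b=np.zeros(3);L=[ray(s1,p1),ray(s2,p2)]
    for o,d in L:
        d=d/np.linalg.norm(d);P=np.eye(3)-np.outer(d,d);A+=P;b+=P@o
    x=np.linalg.solve(A,b)
    return x,[np.linalg.norm(np.cross(x-o,d/np.linalg.norm(d))) for o,d in L]
def load(n):return pickle.load(open(n+"0.pkl","rb"))
E
python3 - <<'E'
from h import *
S=load("side");T=load("top")
bs=(240,220,420,340);bt=(280,180,420,310)
O=dict(lo=(3,150,120),hi=(14,255,255));Y=dict(lo=(16,130,90),hi=(32,255,255))
for nm,c in(("orange",O),("yellow",Y)):
    ms,mt=mask(S,c["lo"],c["hi"],bs),mask(T,c["lo"],c["hi"],bt)
    a,b=cen(ms),cen(mt);x,e=tri(S,a,T,b);print(nm,a,b,(ms>0).sum(),(mt>0).sum(),x,e)
    for n,s,m in(("s",S,ms),("t",T,mt)):
        print(n,cv2.boxPoints(cv2.minAreaRect(big(m))).round(1).tolist())
        z=.056 if nm=="orange" else .046
        print([onz(s,p,z)[:2].round(4).tolist() for p in cv2.boxPoints(cv2.minAreaRect(big(m)))], onz(s,a if n=="s" else b,z))
c=cv2.resize(S["frame"][220:340,240:420],None,fx=4,fy=4,interpolation=2);cv2.imwrite("pics/cs.png",c[:,:,::-1])
c=cv2.resize(T["frame"][180:310,280:420],None,fx=4.5,fy=4.5,interpolation=2);cv2.imwrite("pics/ct.png",c[:,:,::-1])
E
```

```text
orange [361.90384615 299.71538462] [390.70807453 252.94409938] 260 161 [ 0.55391528 -0.18151365  0.05205377] [np.float64(0.0008462457344512524), np.float64(0.0008462457344514197)]
s [[351.5, 305.0], [357.79998779296875, 288.5], [372.29998779296875, 294.1000061035156], [366.0, 310.6000061035156]]
[[0.5264, -0.1805], [0.5671, -0.1568], [0.5788, -0.1877], [0.5382, -0.2101]] [ 0.55208083 -0.18432442  0.056     ]
t [[382.6000061035156, 248.1999969482422], [391.79998779296875, 243.60000610351562], [398.6000061035156, 257.20001220703125], [389.3999938964844, 261.79998779296875]]
[[0.5667, -0.1567], [0.5803, -0.1834], [0.5412, -0.2032], [0.5276, -0.1766]] [ 0.55324099 -0.18028236  0.056     ]
yellow [266.8358209  268.42910448] [315.07741935 279.4       ] 268 155 [0.47339069 0.03765601 0.03033855] [np.float64(0.0002520859508471051), np.float64(0.000252085950847056)]
s [[251.0, 287.79998779296875], [278.8999938964844, 243.60000610351562], [286.20001220703125, 248.3000030517578], [258.29998779296875, 292.3999938964844]]
[[0.4055, 0.0004], [0.5339, 0.0711], [0.5369, 0.0474], [0.4095, -0.0206]] [0.46495305 0.02454715 0.046     ]
t [[302.3999938964844, 259.29998779296875], [305.6000061035156, 257.6000061035156], [328.6000061035156, 300.1000061035156], [325.3999938964844, 301.8999938964844]]
[[0.5321, 0.075], [0.5372, 0.0657], [0.4151, -0.0023], [0.41, 0.0069]] [0.47443064 0.0375625  0.046     ]
```

View pics/cs.png

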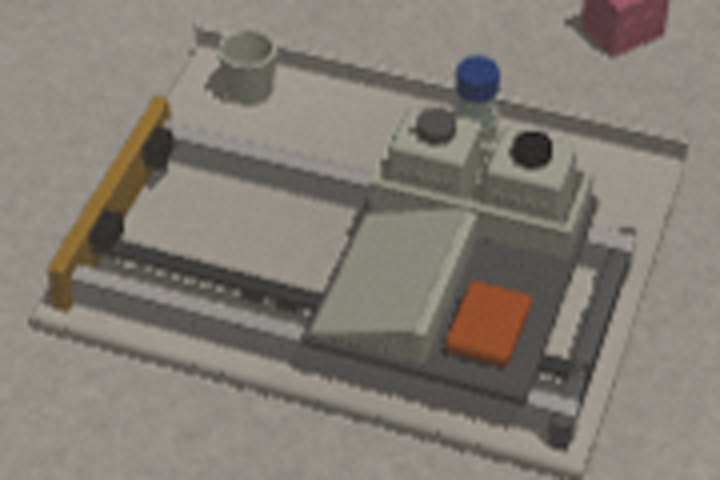

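View pics/ct.png

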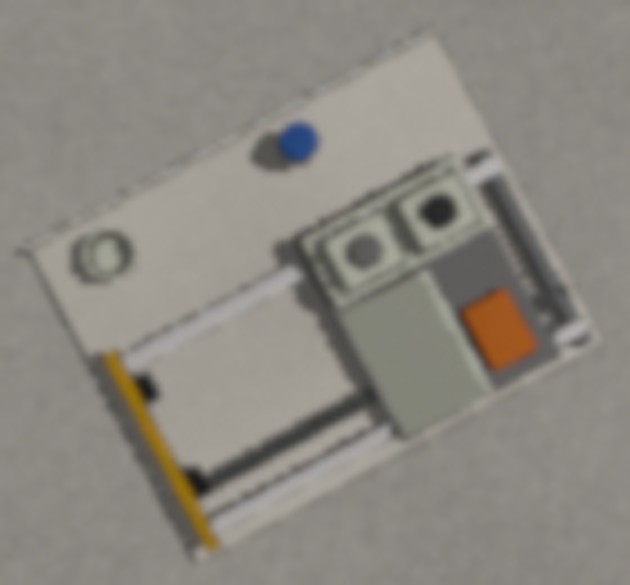

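Crops: the only orange plate lies beside the push wall's upright face, with the grey rear plate behind it. The yellow stop with its two black bumpers is at the opposite end. Black and grey capped packs both stand in the pockets. Triangulated button height is 52 mm including its sides, against 56 mm for the top; it measures about 44x30 mm, and the button-to-stop offset fits the drawing. Station yaw is about 29°. I'll close the fingers and go above the button, 10 mm towards the wall.

```bash
cat >> h.py <<'E'
YAW=29.0;a=np.radians(YAW);EX=np.array([np.cos(a),np.sin(a)]);EY=np.array([-np.sin(a),np.cos(a)])
BT=np.array([0.5535,-0.181])
ORI=[180,0,YAW+90]
def P(y,ztip,x=0):  # y,x: station offset from button start centre
    q=BT+EX*x+EY*y;return [q[0],q[1],ztip+.182]
def st(r,l=""):
    s=r.sense();p=np.array(s["tcp_pos"]);d=p[:2]-BT;f=np.array(s["contact_force"])
    print(l,"t%.2f x%.4f y%.4f tip%.4f Fx%.1f Fy%.1f Fz%.1f open%.3f"%(s["clock"],d@EX,d@EY,p[2]-.182,f[:2]@EX,f[:2]@EY,f[2],s["opening"]));return s
def pic(r,n,box=None):
    s=r.snapshot(n[0]);f=s["frame"]
    if box: x0,y0,x1,y1=box;f=cv2.resize(f[y0:y1,x0:x1],None,fx=4,fy=4,interpolation=2)
    cv2.imwrite("pics/"+n[1]+".png",f[:,:,::-1]);return s
E
python3 - <<'E'
from station import r
from h import *
r.grab(5);st(r,"closed")
r.reach(P(10,.14),ORI);st(r)
r.servo_line(P(10,.075),speed=.1);s=st(r);print(s["orientation"],s["joints"])
pic(r,("side","a_s"),(240,200,420,340));pic(r,("top","a_t"),(280,180,420,310))
E
```

```text
closed t1.44 x0.0161 y0.8624 tip0.2226 Fx0.3 Fy0.6 Fz0.1 open0.000Traceback (most recent call last):
  File "<stdin>", line 4, in <module>
station.IKError: the arm cannot take that pose within its joint ranges
```

```bash
python3 - <<'E'
from station import r
from h import *
for yaw in (119,-61,29,-151):
  for y,z in((10,.14),(.01,.14),(.01,.048),(.13,.048)):
    if y==10: continue
    q=r.inverse_kinematics(P(y,z),[180,0,yaw]);print(yaw,y,z,None if q is None else np.round(q,1))
E
```

```text
119 0.01 0.14 [-20.8   1.3  82.9   0.   95.8 -49.8]
119 0.01 0.048 [-20.8   3.5  90.1   0.   86.4 -49.8]
119 0.13 0.048 [-11.8  -9.  102.2   0.   86.8 -40.8]
-61 0.01 0.14 [-20.8   1.3  82.9  -0.   95.8 130.2]
-61 0.01 0.048 [-20.8   3.5  90.1  -0.   86.4 130.2]
-61 0.13 0.048 [-11.8  -9.  102.2  -0.   86.8 139.2]
29 0.01 0.14 [-20.8   1.3  82.9  -0.   95.8  40.2]
29 0.01 0.048 [-20.8   3.5  90.1  -0.   86.4  40.2]
29 0.13 0.048 [-11.8  -9.  102.2  -0.   86.8  49.2]
-151 0.01 0.14 [ -20.8    1.3   82.9    0.    95.8 -139.8]
-151 0.01 0.048 [ -20.8    3.5   90.1    0.    86.4 -139.8]
-151 0.13 0.048 [ -11.8   -9.   102.2    0.    86.8 -130.8]
```

The fault was mine: I passed 10 m instead of 0.010 m. The IK is fine with the right units.

```bash
python3 - <<'E'
from station import r
from h import *
r.reach(P(.010,.14),ORI);st(r)
r.servo_line(P(.010,.075),speed=.1);s=st(r);print(s["orientation"])
pic(r,("side","a_s"),(240,200,420,340));pic(r,("top","a_t"),(280,180,420,310))
E
```

```text
t4.45 x0.0006 y0.0105 tip0.1401 Fx0.6 Fy-0.1 Fz-0.2 open0.001
 t5.25 x0.0001 y0.0099 tip0.0757 Fx-0.8 Fy-0.2 Fz0.4 open0.000
[1.79964900e+02 4.23391438e-02 1.19001054e+02]
```

View pics/a_s.png

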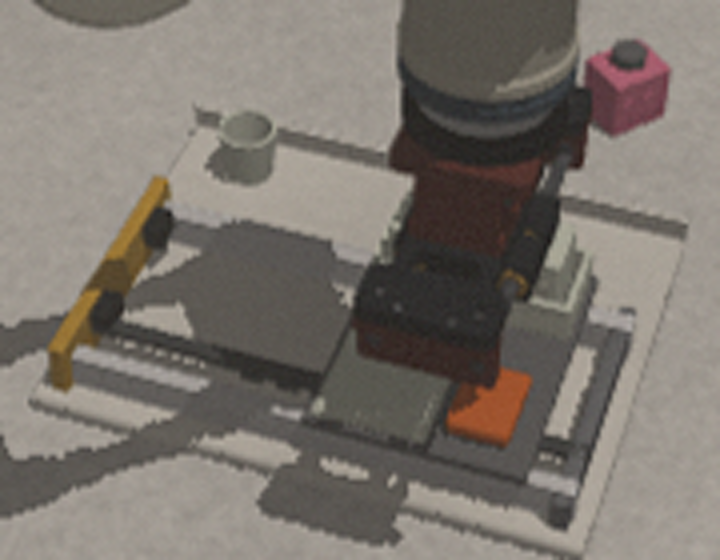

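View pics/a_t.png

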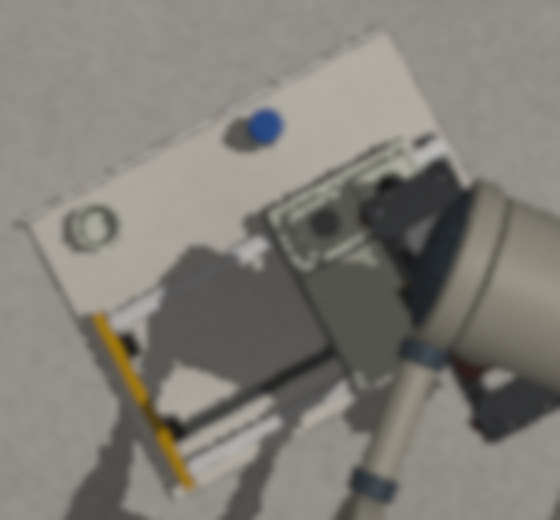

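The gripper's body hides the tips, but it clears the packs and the button's -y edge shows free, at side crop (510,420). I'll descend with force checks: contact at 68 mm would mean the wall, at 56 mm the button.

```bash
python3 - <<'E'
from station import r
from h import *
for z in(.060,.054,.051,.048,.0475):
    r.servo_line(P(.010,z),speed=.05);s=st(r,z)
    if z>.057 and s["contact_force"][2]>2.5 or s["contact_force"][2]>12: print("STOP");break
E
```

```text
0.06 t5.80 x-0.0001 y0.0101 tip0.0594 Fx0.2 Fy-0.3 Fz-0.0 open0.001
0.054 t6.07 x0.0001 y0.0098 tip0.0544 Fx1.0 Fy-0.1 Fz2.1 open0.001
0.051 t6.32 x0.0002 y0.0099 tip0.0515 Fx-0.0 Fy-0.2 Fz2.6 open0.000
0.048 t6.57 x0.0002 y0.0099 tip0.0487 Fx0.6 Fy-0.4 Fz5.6 open0.001
0.0475 t6.82 x0.0002 y0.0099 tip0.0483 Fx0.6 Fy-1.1 Fz6.3 open0.000
```

The button is down, with 6 N at 48 mm as specified. I'll bottom it slightly and push, watching the forces.

```bash
python3 - <<'E'
from station import r
from h import *
r.servo_line(P(.010,.0465),speed=.05);st(r,"press")
for y in(.016,.022,.045,.080,.115):
    r.servo_line(P(y,.0465),speed=.06);s=st(r,y)
    f=np.array(s["contact_force"])
    if np.linalg.norm(f)>30: print("STOP");break
pic(r,("side","b_s"),(240,200,420,340))
E
```

```text
press t7.07 x0.0001 y0.0099 tip0.0482 Fx-1.5 Fy0.6 Fz9.4 open0.001
0.016 t7.32 x0.0001 y0.0160 tip0.0482 Fx-1.1 Fy1.6 Fz9.5 open0.001
0.022 t7.57 x0.0001 y0.0220 tip0.0482 Fx-0.7 Fy1.6 Fz9.8 open0.001
0.045 t8.10 x0.0001 y0.0451 tip0.0482 Fx-0.7 Fy1.6 Fz10.8 open0.000
0.08 t8.83 x0.0001 y0.0800 tip0.0482 Fx-1.5 Fy1.9 Fz10.3 open0.000
0.115 t9.57 x0.0001 y0.1150 tip0.0482 Fx-2.5 Fy1.3 Fz10.5 open0.001
```

View pics/b_s.png

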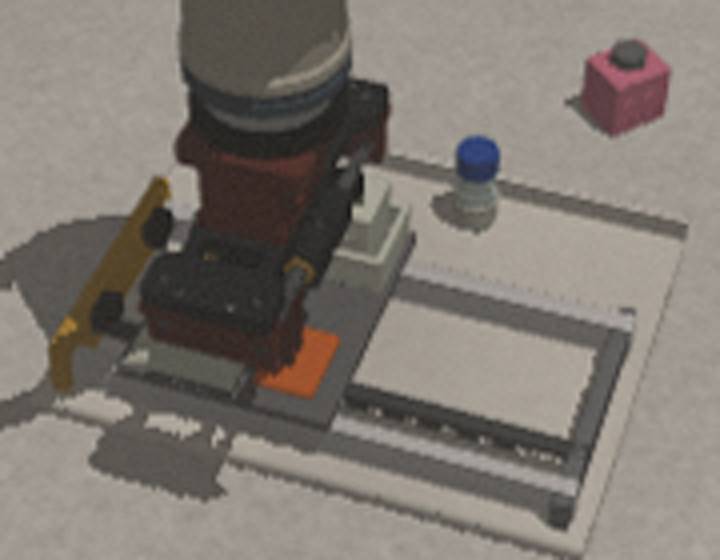

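The shuttle rides along, its deck front near the bumpers at side crop (120,350). Now small steps until the stop is felt.

```bash
python3 - <<'E'
from station import r
from h import *
for y in [.122,.126]+list(np.arange(.128,.150,.001)):
    r.servo_line(P(y,.0465),speed=.04);s=st(r,"%.4f"%y)
    f=np.array(s["contact_force"])[:2]@EY
    if abs(f)>13: print("STOP");break
pic(r,("side","c_s"),(240,200,420,340))
E
```

```text
0.1220 t9.94 x0.0001 y0.1219 tip0.0481 Fx-0.7 Fy1.7 Fz10.1 open0.000
0.1260 t10.19 x0.0001 y0.1258 tip0.0482 Fx-1.2 Fy1.0 Fz11.3 open0.000
0.1280 t10.44 x0.0001 y0.1276 tip0.0482 Fx-1.7 Fy0.3 Fz10.4 open0.000
0.1290 t10.69 x0.0000 y0.1285 tip0.0482 Fx-1.2 Fy-0.8 Fz9.4 open0.001
0.1300 t10.94 x0.0001 y0.1295 tip0.0482 Fx-0.9 Fy-1.0 Fz9.1 open0.000
0.1310 t11.19 x0.0000 y0.1303 tip0.0482 Fx-1.1 Fy-3.0 Fz8.0 open0.001
0.1320 t11.44 x0.0000 y0.1310 tip0.0482 Fx-0.5 Fy-4.3 Fz8.0 open0.001
0.1330 t11.69 x0.0001 y0.1319 tip0.0482 Fx-0.4 Fy-4.9 Fz7.8 open0.000
0.1340 t11.94 x0.0001 y0.1325 tip0.0482 Fx-0.5 Fy-6.7 Fz5.8 open0.000
0.1350 t12.19 x0.0000 y0.1329 tip0.0483 Fx-0.7 Fy-10.6 Fz4.9 open0.000
0.1360 t12.44 x-0.0000 y0.1333 tip0.0483 Fx0.0 Fy-14.7 Fz3.3 open0.001
STOP
```

View pics/c_s.png

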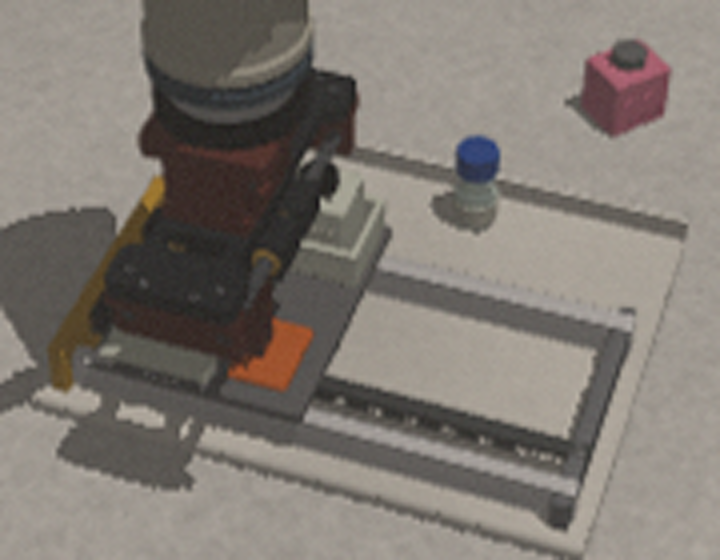

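Force climbs steeply to 15 N with the shuttle's front at the stop and the tip at y=133 mm, the expected 14+120 mm. I'll lift straight up while still pushing lightly so it locks against the stop, then back away from the wall.

```bash
python3 - <<'E'
from station import r
from h import *
r.servo_line(P(.136,.0615),speed=.04);st(r,"up")
r.wait(.2)
r.servo_line(P(.128,.0625),speed=.05);st(r,"back")
r.servo_line(P(.128,.15),speed=.15);st(r)
r.servo_line(P(-.02,.22,-.12),speed=.25);st(r)
pickle.dump(pic(r,("side","d_s"),(240,200,420,340)),open("ds.pkl","wb"));pickle.dump(pic(r,("top","d_t"),(280,180,420,310)),open("dt.pkl","wb"))
E
```

```text
up t13.02 x-0.0008 y0.1333 tip0.0606 Fx-1.6 Fy-17.1 Fz-7.3 open0.000
back t13.53 x-0.0001 y0.1281 tip0.0620 Fx0.5 Fy0.0 Fz-0.4 open0.001
 t14.26 x-0.0001 y0.1282 tip0.1490 Fx1.4 Fy-0.2 Fz0.4 open0.001
 t15.22 x-0.1195 y-0.0195 tip0.2190 Fx-0.3 Fy1.1 Fz0.3 open0.001
```

View pics/d_s.png

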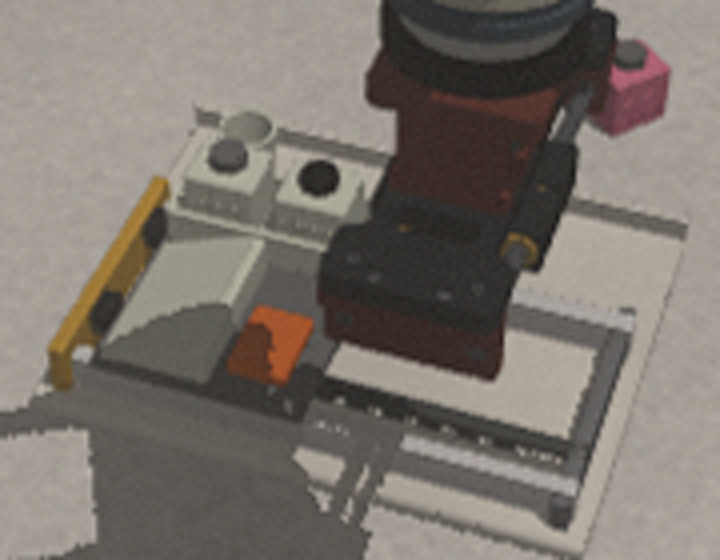

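View pics/d_t.png

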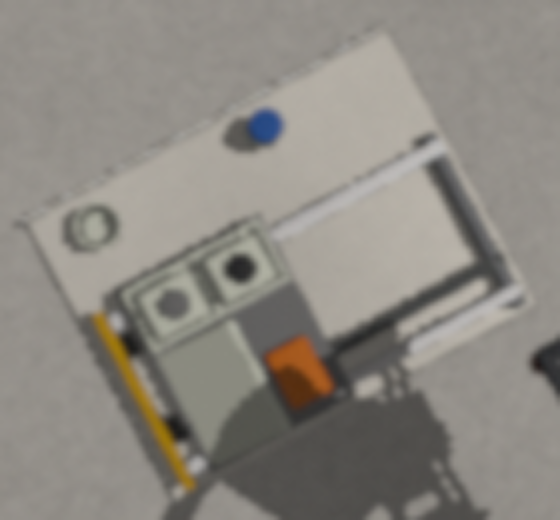

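Shuttle front is at the bumpers, side crop (105,310) and (155,225), with both packs standing. I'll check displacement and button height numerically.

```bash
python3 - <<'E'
from h import *
S0,T0=load("side"),load("top");S1=pickle.load(open("ds.pkl","rb"));T1=pickle.load(open("dt.pkl","rb"))
def m(s,b): return mask(s,(3,130,40),(15,255,255),b)
bs=(290,270,420,320);bt=(335,240,420,310)
r_=[]
for s,t in((S0,T0),(S1,T1)):
    a=cen(m(s,bs));b=cen(m(t,bt));x,e=tri(s,a,t,b);print(a,b,(m(s,bs)>0).sum(),(m(t,bt)>0).sum(),x.round(4),e[0].round(4));r_.append(x)
d=r_[1]-r_[0];print("move",d[:2]@EX,d[:2]@EY,np.degrees(np.arctan2(-d[0],d[1])),"dz",d[2])
# caps: dark blob centroid top view at z=.1
def cap(s,p,z,w=5):
    f=s["frame"].astype(float).sum(2);x,y=p;k=f[y-w:y+w+1,x-w:x+w+1];W=np.clip(np.percentile(k,60)-k-30,0,None);g=np.mgrid[-w:w+1,-w:w+1]
    q=(x+(W*g[1]).sum()/W.sum(),y+(W*g[0]).sum()/W.sum());return q,onz(s,q,z)
for n,p0,p1 in(("blackT",(377,227),(340,247)),("greyT",(361,236),(323,256))):
    q0,c0=cap(T0,p0,.1);q1,c1=cap(T1,p1,.1);e=(c1-c0)[:2];print(n,q0,q1,e@EX,e@EY)
for n,p0,p1 in(("blackS",(373,257),(320,244)),("greyS",(349,252),(297,239))):
    q0,c0=cap(S0,p0,.1);q1,c1=cap(S1,p1,.1);e=(c1-c0)[:2];print(n,q0,q1,e@EX,e@EY)
E
```

```text
[361.75747508 300.18936877] [390.44444444 252.83333333] 301 180 [ 0.5542 -0.181   0.05  ] 0.0008
[307.30824373 285.82078853] [354.42780749 272.55080214] 279 187 [ 0.496  -0.0765  0.0498] 0.0007
move -0.00021933157267316815 0.11964051895730102 29.105037653292168 dz -0.0001504079848842904
blackT (np.float64(376.86501348827557), np.float64(226.48557792073044)) (np.float64(339.4984076433121), np.float64(246.66581740976645)) 0.00011478535425246972 0.1191229338598499
greyT (np.float64(360.0813979706877), np.float64(235.57339346110484)) (np.float64(322.5312227074236), np.float64(255.63144104803493)) 0.0006566430782809142 0.11897200071161688
blackS (np.float64(372.8202326401128), np.float64(256.96157913288687)) (np.float64(319.4226440677966), np.float64(244.1882033898305)) -0.00042600803622680337 0.11915432566254905
greyS (np.float64(348.07528409090907), np.float64(253.36363636363637)) (np.float64(296.62556591211717), np.float64(239.57017310252996)) 0.003849670666153231 0.11894849355617039
```

```bash
python3 - <<'E'
from station import r
from h import *
st(r);pic(r,("top","e_t"));r.hand_in()
E
```

```text
t15.32 x-0.1192 y-0.0191 tip0.2192 Fx-0.2 Fy-0.2 Fz0.4 open0.001
the job is handed in; nothing more can be done
```

View pics/e_t.png

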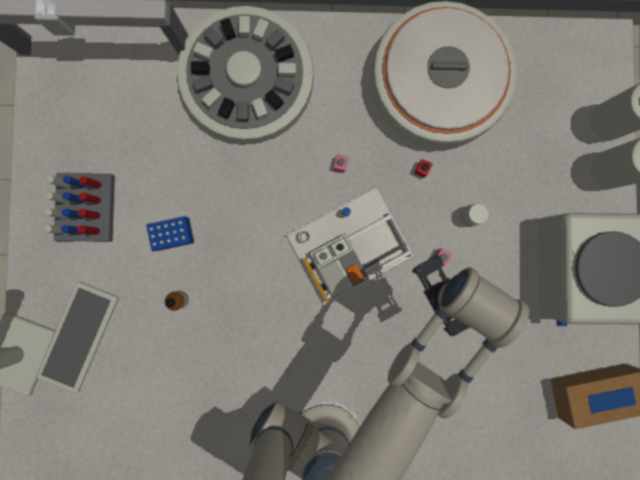

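The shuttle is at the yellow end stop with its button back up, and I handed the job in at about 15.3 s. With the fingers closed I pressed the orange button to the bottom and pushed the shuttle along until about 15 N built up against the stop. I then lifted straight up while still pushing, so the button could spring up and lock, and backed off.

**Last checks:**
- **Travel:** the button moved 119.6 mm along the rails, and the pack caps 119.0–119.2 mm. That matches the nominal 120 mm within the camera accuracy.
- **Button height:** it is the same as at the start, within 0.2 mm, so the button is up.
- **Packs and bystanders:** both packs still stand in their pockets. Nothing else looks moved in the final top view, though the arm hides part of the bench there, including where the beaker stands.
- **Disagreements:** the grey cap in the side view read 3.8 mm off sideways, while the top view gave 0.7 mm; I take that as blob noise. My first reach command had a unit slip, which was refused before anything moved.

I did not test the lock by pushing on the shuttle after the final release.

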